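Wind the screw jack up to the gauge pointer

ROBOT

A 6-joint arm with a two-finger parallel gripper is mounted at the origin on the work surface. World frame = base frame: x ahead of the robot, y to its left, z up, the work surface at z = 0. Lengths are in mm, angles in rad, forces in N, time in s.
With the tool pointing down it reaches from about 400 to 925 mm from the base axis. Payload 12.5 kg.
Tool frame: the origin (TCP) lies midway between the tips of the shut fingers; the grasp point (between the pads) lies 19 mm behind it (env.pinch_z is the z of the grasp point in the tool frame, in mm); z points along the fingers, y is the line along which they close (so a half turn about z gives the same grasp; the last joint's range is limited). The gripper opens to 95 mm and grips with 3 to 60 N. Pads are 20 mm wide; open, the fingers measure 119 mm over their backs; the gripper's body (75 mm by 180 mm) begins 59 mm behind the grasp point.
Start: joints at [1.197, 0.491, 1.559, -0, 1.092, -0.106], TCP at [165.365, 602.748, 178.961] pointing down, gripper open.
Joint ranges: [-3.1, 3.1], [-0.84, 2.19], [0.05, 2.79], [-1.13, 4.28], [0.06, 2.93], [-2.69, 2.69]. Speed limits (rad/s): [2.22, 2.22, 2.79, 3.14, 3.14, 3.14].

INTERFACE

Orientations are given as [roll, pitch, yaw] about the fixed x, y, z axes, in that order (R = Rz(yaw) Ry(pitch) Rx(roll)).
In Python, from cell import env, eyes gives the robot as it stands.
- The arm moves only by the shell command python3 -m inch 'ROWS'. ROWS is JSON, a list of rows, each a list of 3 entries, a list of its own where there are three numbers: the shift along the tool's x, y, z in units of 60 mm (1.0 is 60 mm), then the turn about the tool's z in units of 5 degrees (1.0 is 5 degrees), then the closure, from -1 (fully open) to 1 (shut). In form: [[[tx, ty, tz], turn, claw], ...]. A call has exactly 10 rows; each row shifts and turns the commanded pose from where the row before left it, along the tool's axes as they then stand; what a row does not reach is not made up. A row lasts 1/8 s, in which the tool goes at most 62.5 mm and 10.7 degrees, less where a joint would pass 70% of its speed; a pose out of reach is approached as far as the arm can. A call is refused whole if a number of a shift passes 1 or a number of a turn 1, either way. A call with a gripper value outside its range is refused whole. The fingers move at their own pace and stop on an object; the grip force is fixed at half the most. Time passes only in rows, so rows that do not move let the fingers close, or fill a call up. It gives the time, the measured TCP pose, the force, the opening and the grip force at its end, in the units of the state.
- env.state(): the state, without advancing time (a new reading comes with each control period).
- eyes.read_camera(name): name is "scene" or "side" or "wrist"; returns a dict with "pixels" (480x640x3 uint8, red, green, blue), "fx", "fy", "cx", "cy" (pixels), "distortion" ([k1, k2, p1, p2, k3] as OpenCV has them; the pictures are not rectified), "extrinsics" (4x4, takes a point from world to camera coordinates). Camera axes: x right, y down, z forward; pixel columns grow to the right and rows downward; lengths in mm; the calibration is good to about 2 mm. A picture is of the moment at which its call begins. There is no depth.
- env.job_done(): hands the job in; it is judged then, once.
Trained networks look in a picture, given as the dict that the camera call returned (one of the last four; its "shot" number tells which), for a name from the list of things; names that differ only in an ending like _2 or _b are one class to them, and where a whole thing is asked for, a point or a joint stands for the part that bears it (a point fixed in the world has none). Each returns a list of dicts, best first, with "score" (0 to 1); they miss things now and then, are a little off and sometimes report something else, mostly with a low value. They report only what shows in the picture. A call takes as long as a camera call.
- eyes.boxes_of(name, picture): "centre" ([row, column] in pixels, amid what is visible of it).
- eyes.cut_out(name, picture): "mask" (480x640 bool, what is visible of it) and "centre" ([row, column] in pixels, amid what is visible of it).
- eyes.spot_point(name, picture): "centre" ([row, column] in pixels: a listed point, or the origin of a listed thing).
The state is a dict: "t": time; "joints": joint angles; "qvel": joint speeds; "tau": joint torques, N m; "eef_pos": TCP position; "tcp_rot": TCP orientation; "ft_force": force on the tool from outside, world axes, zero at the start; "moment": the same for the moment, N m; "opening": opening from 0.0 (shut) to 1.0 (fully open); "grip_force": force on a finger pad.
Only numpy, scipy, OpenCV 4.12 (cv2) and the standard library are available. Lean on these libraries where they do the work, as an engineer would, in place of code of your own. Each camera call takes 0.05 s, during which the arm holds its last target. There are 200 camera calls.

TASK

Lift the crank off its red stand, feel it gently down onto the screw jack's flat-sided shaft, turning it lightly until it drops fully home, and wind it by its yellow handle until the top face of the jack's platform is level with the tip of the red gauge pointer. Leave the crank seated on the shaft and let go; never force the crank or jam it down or sideways. Do not push on the jack itself (shaft, platform, pointer or body) with the hand, and leave the other things on the table where they are.

Things in the scene. Friction and masses are not known exactly. Their poses are not given: they have to be found in the camera images.
- jack: the whole screw jack, bolted down; origin on the table under the drive shaft's axis, z up, +y towards the platform, whose centre is 190 mm away. Dark base plate 130 x 400 x 12 mm, local y -70 to +330. Turning the shaft clockwise seen from above raises the platform 20 mm a turn, counter-clockwise lowers it; at least a whole turn of travel is left beyond the pointer
- shaft_seat (a point): centre of the flat steel collar (44 mm across, top 100 mm above the table) on the jack's blue post. A vertical flat steel tang, 26 x 12 mm in section, stands 24 mm out of it, at any angle about the vertical: this entry's axes are the jack's and do not tell it. The tang (drive shaft) turns stiffly (0.25 N m, 3.5 N at the crank's handle) and stays where it is left
- crank: loose crank, about 0.3 kg, upright on the stand's pin (25 mm up clears it). Origin: centre of the hub's underside; z up, x along the arm to the handle. Hub 42 x 36 mm, 28 mm tall; slot in its underside 28.5 (x) by 14.5 (y) mm, 26 mm deep: drops over the shaft's tang either way round, when lined up within about 5 degrees, until the underside meets the collar
- crank_grip (a point): point at crank (0, 0, 60) mm in the black grip block on the hub's axis, to hold while fitting: 26 mm square, sides along the crank's x and y, z 38 to 73 mm. Below it runs the flat arm, 22 mm wide, x -26 to +87 mm, z 28 to 38 mm
- handle (a point): middle of the crank's yellow upright handle, an idle sleeve 22 mm in diameter and 46 mm tall that spins freely on its pin; its axis is parallel to the crank's z, 75 mm from the hub's axis; this point is at crank (75, 0, 62) mm and the handle reaches from z 39 to 85 mm
- platform_edge (a point): on the top face of the jack's aluminium platform (110 x 100 x 10 mm, carrying a fixed red cradle with a grey tube up to 43 mm above that face), at the middle of its edge next to the gauge post; z is the height of the top face
- pointer_tip (a point): tip of the red gauge pointer on the aluminium gauge post (top 162 mm above the table) at the end of the jack, 4 mm beyond the platform's edge; this point is at the pointer's upper face, the height to be reached. The pointer is set at a different height each time
- stand: red printed round crank stand, fixed, 64 mm across with four small ears, 30 mm tall, with an upright flat pin, 24 x 10 mm, 20 mm tall, on top; origin at the centre of its underside
- socket_a: loose red printed round socket with three ears, 60 mm across, 40 mm tall; bystander; origin at the centre of its underside
- socket_b: loose red printed round socket with three ears, 56 mm across, 35 mm tall; bystander; origin at the centre of its underside
- tube: loose upright red printed cup-like tube, 44 mm across, 75 mm tall; bystander; origin at the centre of its underside
- roller: loose upright grey plastic cylinder, 40 mm across, 65 mm tall; bystander; origin at the centre of its underside
- foam: loose black foam block, 100 x 70 x 45 mm; bystander; origin at the centre of its underside
- driver: loose orange-handled screwdriver lying on the table; bystander; origin at the centre of its underside

How it is judged:
By the outcome, as a careful person would: the job done as asked, in the order asked, and still so for the second after the job is handed in, with the robot touching nothing.
It also fails if it takes over 69 s, if anything falls off the work surface, if the arm or the gripper's body presses on something with over 40 N, if the wrist force passes 120 N, or if a joint passes its speed limit or range.

## Working session

There is one attempt and no reset: what is moved stays moved. The work goes in short steps, Python scripts to look and compute and a shell command to move; the robot and the scene stay as the last step left them, time stands still between calls to the robot, and variables do not carry over. Pictures are saved under pics/ and viewed, at most 10 in all, crops included, and the job is handed in when it is done.

```bash
ls; mkdir -p pics
cat > h.py <<'E'
import numpy as np, cv2, sys
from scipy.optimize import least_squares
from scipy.spatial.transform import Rotation as R
from cell import env, eyes
def cam(n,save=None):
    p=eyes.read_camera(n)
    if save: cv2.imwrite('pics/'+save,p['pixels'][:,:,::-1])
    return p
def K(p): return np.array([[p['fx'],0,p['cx']],[0,p['fy'],p['cy']],[0,0,1.]])
def proj(p,X):
    E=np.array(p['extrinsics']); 
    return cv2.projectPoints(np.atleast_2d(np.array(X,float)),cv2.Rodrigues(E[:3,:3])[0],E[:3,3],K(p),np.array(p['distortion'],float))[0].reshape(-1,2)
def ray(p,rc):
    E=np.array(p['extrinsics']); u=cv2.undistortPoints(np.array([[[rc[1],rc[0]]]],float),K(p),np.array(p['distortion'],float))[0,0]
    return -E[:3,:3].T@E[:3,3], E[:3,:3].T@np.array([u[0],u[1],1])
def onz(p,rc,z):
    o,d=ray(p,rc); return o+d*(z-o[2])/d[2]
def tri(obs):
    A=[];b=[]
    for p,rc in obs:
        o,d=ray(p,rc); d=d/np.linalg.norm(d); M=np.eye(3)-np.outer(d,d); A.append(M); b.append(M@o)
    A=np.vstack(A);b=np.hstack(b); x=np.linalg.lstsq(A,b,rcond=None)[0]
    return x, np.linalg.norm(A@x-b)
E
python3 - <<'E'
from h import *
np.set_printoptions(precision=1,suppress=True)
P={n:cam(n,n+'0.png') for n in('scene','side','wrist')}
for n in P: print(n,ray(P[n],(240,320)))
for k in ['jack','shaft_seat','crank','crank_grip','handle','platform_edge','pointer_tip','stand','socket_a','tube','roller','foam','driver']:
    obs=[]
    for n in P:
        r=eyes.spot_point(k,P[n])
        print(k,n,[(np.round(q['centre'],1).tolist(),round(q['score'],2)) for q in r[:2]])
        if r and n!='wrist': obs.append((P[n],r[0]['centre']))
    if len(obs)>1: print('   ->',*tri(obs))
s=env.state();print(s)
E
```

```text
pics
scene (array([1214.8,  589.5,  663.1]), array([-0.6, -0.5, -0.5]))
side (array([ 316.1, -677.9,  764.4]), array([ 0.2,  0.7, -0.7]))
wrist (array([ 89.7, 623.9, 384.3]), array([ 0.3, -0.1, -1. ]))
jack scene [([273.8, 272.8], 0.75)]
jack side [([266.4, 346.6], 0.77), ([414.9, 341.3], 0.66)]
jack wrist []
   -> [596.1 -46.8   1. ] 2.1869082798282715
shaft_seat scene [([235.5, 267.5], 0.93)]
shaft_seat side [([233.4, 351.4], 0.69)]
shaft_seat wrist []
   -> [601.4 -49.7  98.1] 5.452984319123865
crank scene [([190.6, 221.5], 0.95)]
crank side [([412.5, 340.5], 0.58)]
crank wrist []
   -> [ 467.3 -359.5   34.6] 0.7549194863902076
crank_grip scene [([173.6, 217.6], 0.7)]
crank_grip side [([393.5, 343.7], 0.7)]
crank_grip wrist []
   -> [ 473.4 -356.9   85.9] 3.17840068637548
handle scene [([170.1, 188.1], 0.92)]
handle side [([417.3, 390.0], 0.96)]
handle wrist []
   -> [ 521.4 -413.4   93.6] 0.9080817733643395
platform_edge scene [([298.1, 367.7], 0.58), ([416.5, 417.1], 0.4)]
platform_edge side [([177.1, 310.1], 0.83)]
platform_edge wrist []
   -> [589.2 189.7  63.1] 4.748880117153
[... 647 characters left out ...]
er wrist []
   -> [704.9 379.4   6.7] 2.256756886277241
foam scene [([194.1, 301.0], 0.87)]
foam side [([390.0, 219.1], 0.79)]
foam wrist []
   -> [ 290.9 -246.    -3.2] 0.3954146967802497
driver scene [([240.1, 132.1], 0.94)]
driver side [([397.3, 480.9], 0.78)]
driver wrist []
   -> [ 715.9 -387.    -7.9] 1.9671438367964087
{'t': 2.1, 'joints': array([ 1.2,  0.5,  1.6,  0. ,  1.1, -0.1]), 'qvel': array([ 0.,  0., -0.,  0., -0.,  0.]), 'tau': array([  0. , -61.2, -25.8,   0.1,   0. ,   0. ]), 'eef_pos': array([165.4, 602.8, 178.9]), 'tcp_rot': array([ 3.1, -0. ,  2.9]), 'ft_force': array([-0.4,  0.9, -0.2]), 'moment': array([-0., -0., -0.]), 'grip_force': 0.0, 'opening': 1.0011820618610463}
```

View images.

View pics/scene0.png

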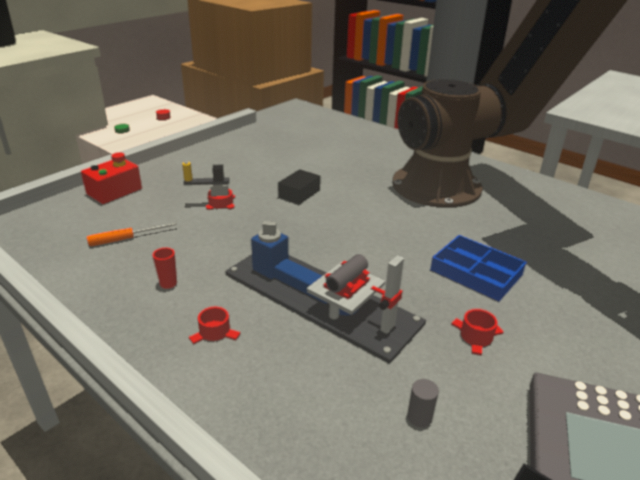

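View pics/side0.png

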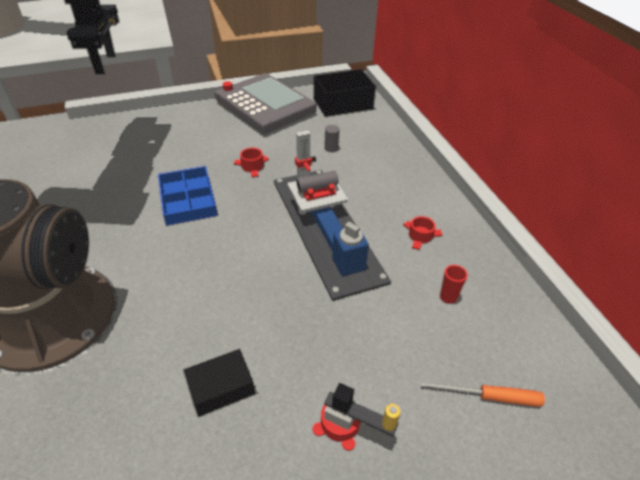

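```bash
cat >> h.py <<'E'
def to(xyz,yawdeg,cur=None):
    """total shift (units) in tool axes now, to reach xyz, and turn units"""
    s=env.state() if cur is None else cur
    T=R.from_euler('xyz',s['tcp_rot']); d=T.inv().apply(np.array(xyz)-s['eef_pos'])/60
    y=np.degrees(s['tcp_rot'][2]); t=-((yawdeg-y+180)%360-180)/5
    print('shift',np.round(d,3),'turn',round(t,2)); return d,t
E
python3 - <<'E'
from h import *
s=env.state();print(s['tcp_rot'],s['joints'])
to((480,100,280),135)
s['eef_pos']=np.array([480,100,280]); to((468,-361,250),135,s)
E
```

```text
[ 3.14154189e+00 -3.10700799e-06  2.87377930e+00] [ 1.19738397e+00  4.90960588e-01  1.55888918e+00  9.51079976e-06
  1.09169274e+00 -1.05603391e-01]
shift [-7.274 -6.693 -1.685] turn 5.93
shift [-1.84  -7.462  0.5  ] turn 5.93
```

```bash
python3 -m inch '[[[-0.727,-0.669,-0.17],0,-1],[[-0.727,-0.669,-0.17],0,-1],[[-0.727,-0.669,-0.17],0,-1],[[-0.727,-0.669,-0.17],0,-1],[[-0.727,-0.669,-0.17],0,-1],[[-0.727,-0.669,-0.17],0,-1],[[-0.727,-0.669,-0.17],0,-1],[[-0.727,-0.669,-0.17],0,-1],[[-0.727,-0.669,-0.17],0,-1],[[-0.727,-0.669,-0.17],0,-1]]'
python3 -m inch '[[[-0.23,-0.933,0.06],0,-1],[[-0.23,-0.933,0.06],0,-1],[[-0.23,-0.933,0.06],0,-1],[[-0.23,-0.933,0.06],0,-1],[[-0.23,-0.933,0.06],0,-1],[[-0.23,-0.933,0.06],0,-1],[[-0.23,-0.933,0.06],0,-1],[[-0.23,-0.933,0.06],0,-1],[[0,0,0],1,-1],[[0,0,0],1,-1]]'
python3 - <<'E'
from h import *
to((468,-361,220),135)
p=cam('wrist','w1.png')
for k in ['crank_grip','handle','crank','stand']:
    r=eyes.spot_point(k,p); print(k,[(onz(p,q['centre'],{'crank_grip':90,'handle':92,'crank':30,'stand':0}[k]).round(1),np.round(q['centre']),round(q['score'],2)) for q in r[:2]])
E
```

```text
t: 3.35
eef_pos: [480.6, 98.4, 281.5]
tcp_rot: [3.141, 0.001, 2.874]
ft_force: [0.9, 0.6, 1.2]
opening: 0.998
grip_force: 0.0
t: 4.6
eef_pos: [467.4, -361.7, 251.6]
tcp_rot: [3.141, -0.001, 2.695]
ft_force: [0.4, 1.2, -0.2]
opening: 1.001
grip_force: 0.0
shift [-0.005  0.014  0.527] turn 3.88
crank_grip [(array([ 471.2, -361.7,   90. ]), array([218., 320.]), 0.6)]
handle []
crank [(array([ 469.1, -364.8,   30. ]), array([205., 316.]), 0.67)]
stand [(array([ 467.2, -362.4,    0. ]), array([198., 318.]), 0.64)]
```

View pics/w1.png

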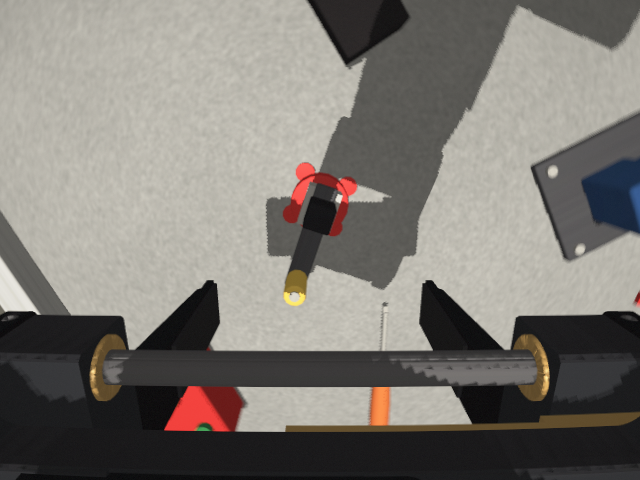

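Run:
```python
from h import *
import os
p=cam('wrist')
g=p['pixels'].astype(int)
m=(g[:,:,0]>140)&(g[:,:,1]>110)&(g[:,:,2]<90); m[:, :250]=0; m[:,340:]=0; m[:240]=0; m[330:]=0
ys,xs=np.nonzero(m); print(xs.mean(),ys.mean(),xs.min(),xs.max(),ys.min(),ys.max())
h=onz(p,(297,294.5),115); print('handle top',h)
c=onz(p,(212.5,320.5),103);print('block top',c)
c=np.array([469.5,-362.5])
print(np.degrees(np.arctan2(h[1]-c[1],h[0]-c[0])),np.linalg.norm(h[:2]-c))
```

```text
293.2828282828283 289.24242424242425 283 305 283 296
handle top [ 525.36313419 -412.74912716  115.        ]
block top [ 464.8533422  -357.23605935  103.        ]
-41.971515899671715 75.13763731684273
```

```bash
python3 -m inch '[[[0,0,0.4],0.85,-1],[[0,0,0.4],0.85,-1],[[0,0,0.4],0.85,-1],[[0,0,0.4],0.85,-1],[[-0.017,0.02,0.4],0,-1],[[0,0,0.4],0,-1],[[0,0,0.3],0,-1],[[0,0,0.15],0,-1],[[0,0,0.1],0,-1],[[0,0,0],0,-1]]'
python3 - <<'E'
from h import *
to((469,-361.5,74),137.5)
p=cam('wrist','w2.png')
E
```

```text
t: 6.15
eef_pos: [469.4, -360.7, 75.2]
tcp_rot: [3.142, 0.0, 2.403]
ft_force: [-1.1, -0.0, 0.7]
opening: 1.002
grip_force: 0.0
shift [-0.004 -0.015  0.02 ] turn 0.04
```

View pics/w2.png

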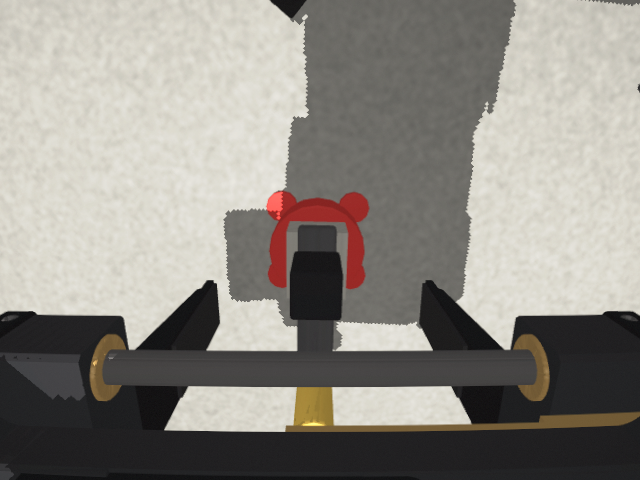

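```bash
python3 -m inch '[[[0,-0.015,0],0,0],[[0,0,0],0,0.3],[[0,0,0],0,0.6],[[0,0,0],0,1],[[0,0,0],0,1],[[0,0,0],0,1],[[0,0,0],0,1],[[0,0,0],0,1],[[0,0,0],0,1],[[0,0,0],0,1]]'
```

```text
t: 7.45
eef_pos: [468.7, -361.3, 75.1]
tcp_rot: [3.141, -0.0, 2.402]
ft_force: [-0.2, -0.4, 0.1]
opening: 0.025
grip_force: 0.0
```

Run:
```python
from h import *
p=cam('wrist','w3.png')
s=env.state(); print(s['opening'],s['eef_pos'],proj(p,s['eef_pos']), proj(p,s['eef_pos']+[0,0,19]))
T=R.from_euler('xyz',s['tcp_rot'])
for y in (-47.5,47.5): print(proj(p,s['eef_pos']+T.apply([0,y,0])))
```

```text
0.01319295711825096 [ 468.75282611 -361.30248485   75.09490396] [[317.96292422 275.6344811 ]] [[317.85882394 289.01893445]]
[[232.55740192 275.5736094 ]]
[[403.38976703 275.53047168]]
```

View pics/w3.png

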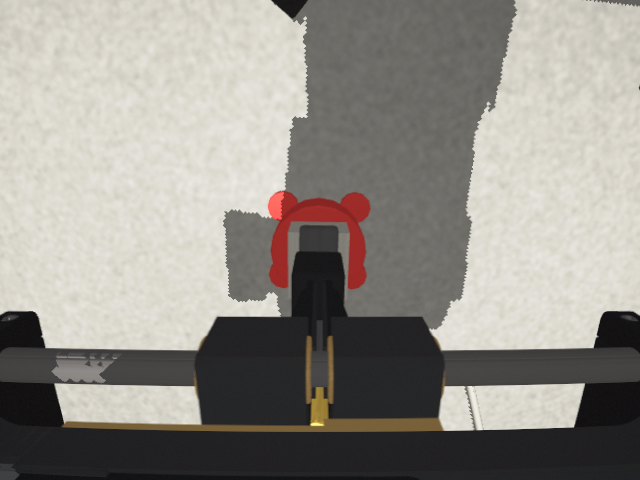

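Run:
```python
from h import *
p=cam('wrist')
s=env.state()
yw=s['tcp_rot'][2]; X=np.array([np.cos(yw),np.sin(yw),0])
for d in (-10,0,10,20,30):
    c=np.array([*s['eef_pos'][:2],0])+d*X
    print(d,[proj(p,c+x*X+[0,0,z])[0,1].round(0) for x,z in((26,68),(13,68),(13,103),(-13,103),(-75,115))])
print(np.array(p['extrinsics']))
g=p['pixels'].astype(int).sum(2); print(g[235:345:2,316]); print(g[235:345:2,300])
im=p['pixels'][190:350,230:410]; cv2.imwrite('pics/w3c.png',cv2.resize(np.clip(im.astype(float)*3,0,255).astype(np.uint8)[:,:,::-1],None,fx=4,fy=3.7))
```

```text
-10 [np.float64(244.0), np.float64(266.0), np.float64(290.0), np.float64(338.0), np.float64(454.0)]
0 [np.float64(227.0), np.float64(249.0), np.float64(271.0), np.float64(320.0), np.float64(439.0)]
10 [np.float64(209.0), np.float64(232.0), np.float64(251.0), np.float64(302.0), np.float64(423.0)]
20 [np.float64(191.0), np.float64(215.0), np.float64(230.0), np.float64(283.0), np.float64(407.0)]
30 [np.float64(172.0), np.float64(196.0), np.float64(209.0), np.float64(263.0), np.float64(390.0)]
[[ 6.73751877e-01  7.38957644e-01  9.18764639e-05 -4.95040646e+01]
 [ 7.09593233e-01 -6.47013279e-01  2.79018386e-01 -5.69102332e+02]
 [ 2.06242214e-01 -1.87923966e-01 -9.60285755e-01  1.27227257e+02]
 [ 0.00000000e+00  0.00000000e+00  0.00000000e+00  1.00000000e+00]]
[178 176 174 176 178 176 173 175 128  70  74  69  70  72  70  72  74  71
  73  77  76  83  82  79  88  87  95  97  93  88  94  89  87  92  91  89
  95  89  91  91  90  88  89  92  91  91  90  93  85  89  90  84  86  86
  97]
[163 163 166 165 164 166 166 166 103  71  76  68  75  68  71  78  72  72
  68  77  82  82  83  79  80  78  80  81  83  83  76  74  66  61  62  71
  53  61  63  65  59 104 104 110 109 104 104 104 109 105 106 106 105 103
 100]
```

View pics/w3c.png

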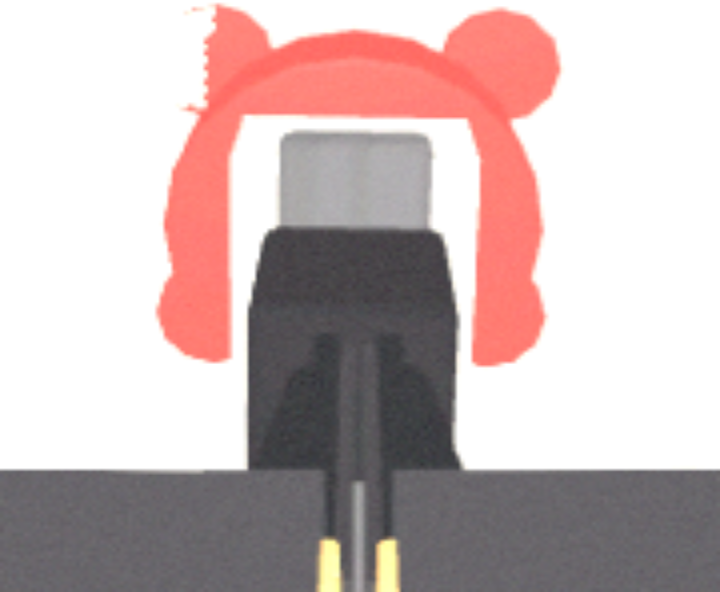

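Run:
```python
from h import *
s=env.state(); print(env.pinch_z,s['eef_pos'])
o=[]
for n in('scene','side'):
    p=cam(n); im=p['pixels'][:,:,::-1].copy()
    a=proj(p,s['eef_pos'])[0]; b=proj(p,s['eef_pos']+[0,0,35])[0]; print(n,a,b)
    x,y=int(a[0]),int(a[1]); x0=x-50;y0=max(0,min(y-60,380))
    c=cv2.resize(im[y0:y0+100,x0:x0+100],(400,400),interpolation=cv2.INTER_CUBIC)
    c=np.clip(c*1.8,0,255).astype(np.uint8)
    for q,col in((a,(0,255,0)),(b,(255,0,255))): cv2.circle(c,(int((q[0]-x0)*4),int((q[1]-y0)*4)),3,col,-1)
    o.append(c)
cv2.imwrite('pics/c4.png',np.hstack(o))
```

```text
-18.8 [ 468.70452827 -361.28643484   75.08349401]
scene [219.16258993 176.22560567] [218.0499896  163.41104598]
side [342.76241352 400.92040201] [344.0420255  389.53705771]
```

View pics/c4.png

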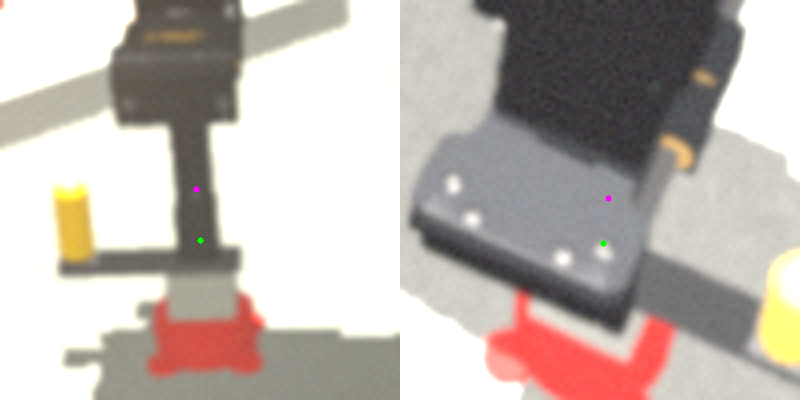

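```bash
python3 -m inch '[[[0,0,0],0,-1],[[0,0,0],0,-1],[[0,0,0],0,-1],[[0,0,0],0,-1],[[0,0,0],0,-1],[[0,0,0.1],0,-1],[[0,0,0.15],0,-1],[[0,0,0.15],0,-1],[[0,0,0.1],0,-1],[[0,0,0],0,-1]]'
python3 -m inch '[[[0,0,0],0,0.2],[[0,0,0],0,0.2],[[0,0,0],0,0.3],[[0,0,0],0,0.4],[[0,0,0],0,0.5],[[0,0,0],0,0.6],[[0,0,0],0,0.8],[[0,0,0],0,1],[[0,0,0],0,1],[[0,0,0],0,1]]'
python3 -c "
from h import *
cam('wrist','w5.png')"
```

```text
t: 8.9
eef_pos: [468.5, -361.1, 44.5]
tcp_rot: [3.141, -0.001, 2.403]
ft_force: [0.6, -0.1, -0.3]
opening: 0.977
grip_force: 0.0
t: 10.15
eef_pos: [468.7, -361.3, 45.0]
tcp_rot: [3.142, -0.0, 2.403]
ft_force: [0.3, -0.5, -0.2]
opening: 0.273
grip_force: 29.9
```

View pics/w5.png

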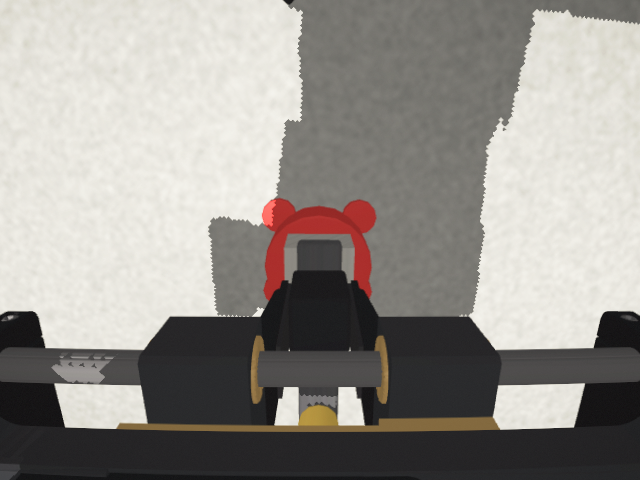

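```bash
python3 -m inch '[[[0,0,-0.05],0,1],[[0,0,-0.1],0,1],[[0,0,-0.15],0,1],[[0,0,-0.2],0,1],[[0,0,-0.3],0,1],[[0,0,-0.4],0,1],[[0,0,-0.4],0,1],[[0,0,-0.3],0,1],[[0,0,-0.1],0,1],[[0,0,0],0,1]]'
python3 -m inch '[[[0.045,0.33,0],0,1],[[0.09,0.665,0],0,1],[[0.09,0.665,0],0,1],[[0.09,0.665,0],0,1],[[0.09,0.665,0],0,1],[[0.09,0.665,0],0,1],[[0.09,0.665,0],0,1],[[0.09,0.665,0],0,1],[[0.045,0.33,0],0,1],[[0,0,0],0,1]]'
python3 - <<'E'
from h import *
to((652,-96,165),137.5)
p=cam('wrist','w6.png')
for k,z in (('shaft_seat',100),('crank_grip',170),('crank',110),('handle',172)):
    r=eyes.spot_point(k,p); print(k,[(onz(p,q['centre'],z).round(1),np.round(q['centre'],1),round(q['score'],2)) for q in r[:2]])
E
```

```text
t: 11.45
eef_pos: [468.7, -361.3, 165.4]
tcp_rot: [3.142, 0.0, 2.403]
ft_force: [0.6, 1.0, -3.5]
opening: 0.267
grip_force: 29.9
t: 12.7
eef_pos: [651.7, -95.0, 164.3]
tcp_rot: [-3.141, -0.001, 2.405]
ft_force: [-0.3, -0.5, -3.3]
opening: 0.273
grip_force: 29.9
shift [-0.015 -0.01  -0.012] turn 0.05
shaft_seat [(array([597.9, -50.7, 100. ]), array([142.6, 313. ]), 0.87), (array([ 502.5, -274.5,  100. ]), array([256.3,   5.1]), 0.36)]
crank_grip [(array([ 668.1, -109.1,  170. ]), array([315.6, 318.8]), 0.55)]
crank [(array([ 664. , -108.8,  110. ]), array([272.4, 315.3]), 0.75), (array([ 689.4, -126.7,  110. ]), array([312.6, 320.7]), 0.57)]
handle []
```

View pics/w6.png

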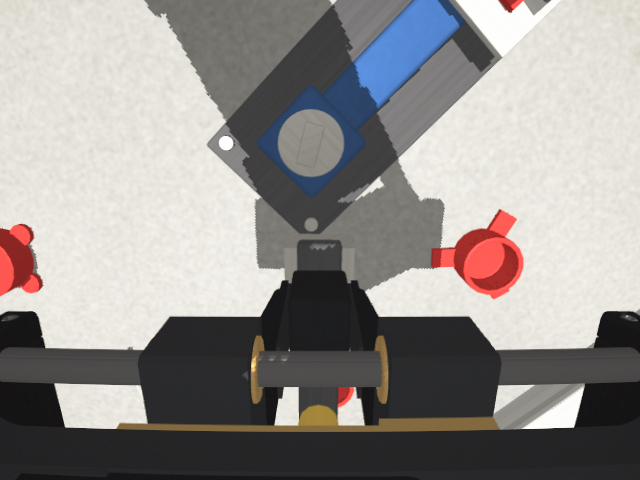

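```bash
cat > tang.py <<'E'
from h import *
from scipy.ndimage import map_coordinates
p=cam('wrist','w7.png')
G=cv2.GaussianBlur(p['pixels'].astype(float).mean(2),(0,0),0.8)
gx=cv2.Sobel(G,cv2.CV_64F,1,0)/8; gy=cv2.Sobel(G,cv2.CV_64F,0,1)/8
def edge(P):
    uv=proj(p,P); t=np.roll(uv,-1,0)-np.roll(uv,1,0)
    n=np.stack([t[:,1],-t[:,0]],1); n/=np.linalg.norm(n,axis=1)[:,None]+1e-9
    a=map_coordinates(gx,[uv[:,1],uv[:,0]],order=1);b=map_coordinates(gy,[uv[:,1],uv[:,0]],order=1)
    return np.abs(a*n[:,0]+b*n[:,1])
w=np.linspace(0,2*np.pi,120,endpoint=False)
best=max((edge(np.stack([x+22*np.cos(w),y+22*np.sin(w),np.full(120,100.)],1)).mean(),x,y) for x in np.arange(588,612,.5) for y in np.arange(-62,-38,.5))
print('collar',best)
cx,cy=best[1:]
u=np.linspace(-1,1,30,endpoint=False)
L=np.r_[np.stack([13*u,-6+0*u],1),np.stack([13+0*u,6*u],1),np.stack([-13*u,6+0*u],1),np.stack([-13+0*u,-6*u],1)]
res=[]
for th in range(0,180,2):
    c,s=np.cos(np.radians(th)),np.sin(np.radians(th)); Q=L@np.array([[c,s],[-s,c]])
    for x in np.arange(cx-4,cx+4.1,1):
        for y in np.arange(cy-4,cy+4.1,1):
            e=np.minimum(edge(np.c_[Q+[x,y],np.full(120,124.)]),6); res.append((e.mean(),th,x,y))
res.sort(reverse=True)
for r in res[:8]: print(np.round(r,2))
for z in (150,138): 
  for n,o in (('ctr',(0,0)),): pass
c=p['pixels'][100:190,265:360].astype(float); c=np.clip((c-90)*2.2,0,255).astype(np.uint8)
cv2.imwrite('pics/t.png',cv2.resize(c[:,:,::-1],None,fx=6,fy=6,interpolation=cv2.INTER_CUBIC)); print(G[143,285:340:3].round())
E
python3 tang.py
```

```text
collar (np.float64(21.90185007143312), np.float64(597.5), np.float64(-52.0))
[  2.72 122.   600.5  -56.  ]
[  2.68 120.   600.5  -56.  ]
[  2.6 124.  600.5 -56. ]
[  2.56 126.   601.5  -56.  ]
[  2.55 130.   600.5  -56.  ]
[  2.54 118.   600.5  -56.  ]
[  2.54 128.   601.5  -56.  ]
[  2.53 132.   600.5  -56.  ]
[142. 139. 140. 141. 143. 142. 137. 141. 141. 141. 140. 139. 137. 135.
 142. 142. 140. 137. 139.]
```

```bash
sed -i "s/^G=.*/import os\nA=np.mean([p['pixels'].astype(float)]+[cam('wrist')['pixels'].astype(float) for _ in range(7)],0)\nG=cv2.GaussianBlur(A.mean(2),(0,0),0.7)/; s/cx-4,cx+4.1/cx-7,cx+7.1/; s/cy-4,cy+4.1/cy-7,cy+7.1/; s/^c=p\['pixels'\].*/c=A[95:190,260:362]; c=np.clip((c-120)*6,0,255).astype(np.uint8)/" tang.py; python3 tang.py
```

```text
collar (np.float64(22.70094963698046), np.float64(597.0), np.float64(-52.5))
[  2.77  34.   592.   -56.5 ]
[  2.77 122.   601.   -57.5 ]
[  2.76  32.   592.   -56.5 ]
[  2.75 120.   601.   -57.5 ]
[  2.74  36.   592.   -56.5 ]
[  2.71  30.   592.   -56.5 ]
[  2.71 124.   601.   -56.5 ]
[  2.69  34.   590.   -53.5 ]
[141. 139. 140. 142. 143. 141. 135. 141. 141. 141. 140. 138. 135. 139.
 142. 142. 139. 137. 140.]
```

View pics/t.png

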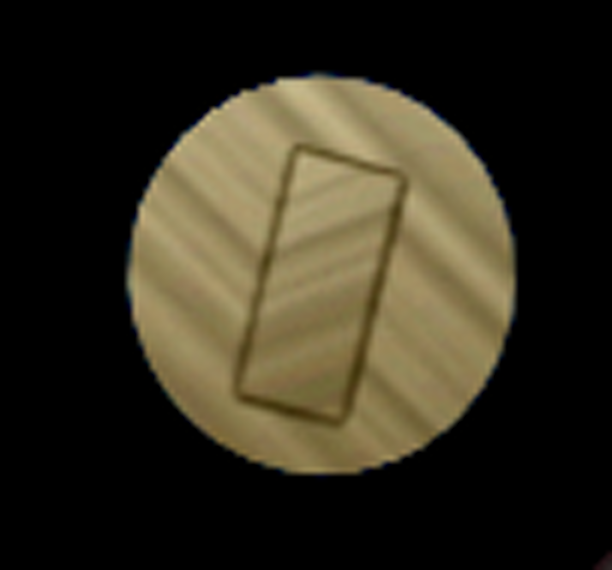

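```bash
cat > t2.py <<'E'
from h import *
p=cam('wrist')
C=[onz(p,(95+(y-2.5)/6,260+(x-2.5)/6),124)[:2] for x,y in((295,147),(405,178),(345,422),(240,395))]
C=np.array(C); print(C.round(1),'ctr',C.mean(0))
for a,b in((0,3),(1,2),(0,1),(3,2)): d=C[b]-C[a]; print(np.linalg.norm(d).round(1),np.degrees(np.arctan2(d[1],d[0])).round(1))
for n,x,y in (('l',128,272),('r',515,272),('t',321,73),('b',321,472)): print(n,onz(p,(95+(y-2.5)/6,260+(x-2.5)/6),100)[:2].round(1))
# crank in hand: arm end (x=-26,z=28..38) rows: 
s=env.state(); yw=s['tcp_rot'][2]; X=np.array([np.cos(yw),np.sin(yw),0]);Y=np.array([np.sin(yw),-np.cos(yw),0]); o=np.array([*s['eef_pos'][:2],150.])
for n,q in (('arm end',(26,-11,38)),('arm end',(26,11,38)),('blk',(13,-13,38)),('blk',(13,13,38)),('blktop',(13,-13,73)),('hub',(21,-18,28)),('hub',(21,18,28)),('hubbot',(21,-18,0)),('hubbot',(21,18,0))): print(n,proj(p,o+q[0]*X+q[1]*Y+[0,0,q[2]]).round(1))
a=p['pixels'].astype(int).sum(2); print('col319',list(zip(range(225,280,2),a[225:280:2,319]))); print('row258',list(zip(range(275,365,2),a[258,275:365:2])));print('row243',list(zip(range(285,355,2),a[246,285:355:2])))
E
python3 t2.py
```

```text
[[585.7 -44. ]
 [595.3 -37.9]
 [609.1 -58.7]
 [599.9 -64.8]] ctr [597.51541526 -51.35680394]
25.1 -55.7
24.9 -56.4
11.4 32.4
11.1 33.3
l [582.2 -66.9]
r [611.2 -35.2]
t [581.2 -36.8]
b [612.9 -66. ]
arm end [[294.9 242. ]]
arm end [[340.7 242. ]]
blk [[291.3 267.5]]
blk [[344.4 267.4]]
blktop [[285.5 296.7]]
hub [[282.5 246. ]]
hub [[353.3 245.9]]
hubbot [[286.8 232. ]]
hubbot [[349.2 232. ]]
col319 [(225, np.int64(249)), (227, np.int64(187)), (229, np.int64(179)), (231, np.int64(189)), (233, np.int64(228)), (235, np.int64(358)), (237, np.int64(360)), (239, np.int64(290)), (241, np.int64(184)), (243, np.int64(181)), (245, np.int64(321)), (247, np.int64(212)), (249, np.int64(190)), (251, np.int64(190)), (253, np.int64(191)), (255, np.int64(190)), (257, np.int64(191)), (259, np.int64(191)), (261, np.int64(192)), (263, np.int64(193)), (265, np.int64(187)), (267, np.int64(189)), (269, np.int64(191)), (271, np.int64(88)), (273, np.int64(82)), (275, np.int64(81)), (277, np.int64(86)), (279, np.int64(75))]
row258 [(275, np.int64(358)), (277, np.int64(357)), (279, np.int64(348)), (281, np.in
[... 990 characters left out ...]
1, np.int64(360)), (293, np.int64(358)), (295, np.int64(355)), (297, np.int64(213)), (299, np.int64(183)), (301, np.int64(187)), (303, np.int64(182)), (305, np.int64(188)), (307, np.int64(188)), (309, np.int64(247)), (311, np.int64(353)), (313, np.int64(356)), (315, np.int64(322)), (317, np.int64(224)), (319, np.int64(280)), (321, np.int64(309)), (323, np.int64(220)), (325, np.int64(356)), (327, np.int64(357)), (329, np.int64(237)), (331, np.int64(357)), (333, np.int64(355)), (335, np.int64(222)), (337, np.int64(190)), (339, np.int64(184)), (341, np.int64(213)), (343, np.int64(349)), (345, np.int64(350)), (347, np.int64(356)), (349, np.int64(355)), (351, np.int64(351)), (353, np.int64(360))]
```

```bash
python3 -m inch '[[[0,0,0],0.92,1],[[0,0,0],0.92,1],[[0,0,0],0.92,1],[[0.112,-0.036,0],0,1],[[0.25,-0.08,0],0,1],[[0.25,-0.08,0],0,1],[[0.25,-0.081,0],0,1],[[0.25,-0.081,0],0,1],[[0,0,0],0,1],[[0,0,0],0,1]]'
python3 - <<'E'
from h import *
to((596.6,-51.7,146),124)
s=env.state(); print(s['eef_pos'],s['ft_force'],s['moment'])
E
```

```text
t: 14.7
eef_pos: [597.0, -53.2, 165.3]
tcp_rot: [3.141, 0.001, 2.162]
ft_force: [0.6, 0.7, -2.5]
opening: 0.273
grip_force: 29.9
shift [0.025 0.009 0.322] turn -0.03
[596.98392668 -53.21069077 165.33809016] [ 0.59457283  0.70917395 -2.50367855] [-0.04014421  0.04881699  0.02344257]
```

```bash
python3 -m inch '[[[0.025,0.009,0.05],0,1],[[0,0,0.1],0,1],[[0,0,0.1],0,1],[[0,0,0.05],0,1],[[0,0,0.02],0,1],[[0,0,0.02],0,1],[[0,0,0.02],0,1],[[0,0,0.01],0,1],[[0,0,0],0,1],[[0,0,0],0,1]]'
python3 -c "
from h import *
s=env.state(); print(s['eef_pos'],s['ft_force'],s['moment'])"
```

```text
t: 15.95
eef_pos: [596.2, -51.5, 143.0]
tcp_rot: [3.141, -0.0, 2.162]
ft_force: [-0.3, -0.4, -3.8]
opening: 0.273
grip_force: 29.9
[596.22594861 -51.52714867 142.9759361 ] [-0.2902118  -0.40413908 -3.79707382] [0.00998297 0.06470512 0.01716606]
```

```bash
python3 -m inch '[[[0,0,0.015],0,1],[[0,0,0.015],0,1],[[0,0,0.015],0,1],[[0,0,0.015],0,1],[[0,0,0.01],0,1],[[0,0,0.01],0,1],[[0,0,0.01],0,1],[[0,0,0.01],0,1],[[0,0,0],0,1],[[0,0,0],0,1]]'
python3 -c "
from h import *
s=env.state(); print(s['eef_pos'],s['ft_force'],s['moment'])"
```

```text
t: 17.2
eef_pos: [596.2, -51.5, 137.0]
tcp_rot: [3.141, 0.0, 2.162]
ft_force: [-0.5, -0.1, -4.2]
opening: 0.271
grip_force: 29.9
[596.23820349 -51.52846698 136.95761002] [-0.48613583 -0.10888412 -4.15041529] [-0.05719019  0.00814239 -0.001284  ]
```

```bash
python3 -m inch '[[[0,0,0.01],0,1],[[0,0,0.01],0,1],[[0,0,0.01],0,1],[[0,0,0.01],0,1],[[0,0,0.01],0,1],[[0,0,0.01],0,1],[[0,0,0.01],0,1],[[0,0,0.01],0,1],[[0,0,0],0,1],[[0,0,0],0,1]]'
python3 -c "
from h import *
s=env.state(); print(s['eef_pos'],s['ft_force'],s['moment'])"
```

```text
t: 18.45
eef_pos: [596.2, -51.5, 132.1]
tcp_rot: [3.141, -0.0, 2.162]
ft_force: [1.0, -0.2, -4.7]
opening: 0.274
grip_force: 29.9
[596.20146486 -51.51664794 132.1497226 ] [ 1.01131813 -0.19013072 -4.67568303] [ 0.02876965  0.05003066 -0.013768  ]
```

```bash
python3 -m inch '[[[0,0,0.02],0,1],[[0,0,0.02],0,1],[[0,0,0.02],0,1],[[0,0,0.02],0,1],[[0,0,0.02],0,1],[[0,0,0.02],0,1],[[0,0,0.01],0,1],[[0,0,0.01],0,1],[[0,0,0],0,1],[[0,0,0],0,1]]'
python3 -c "
from h import *
s=env.state(); print(s['eef_pos'],s['ft_force'],s['moment'])"
```

```text
t: 19.7
eef_pos: [596.2, -51.5, 123.7]
tcp_rot: [3.142, -0.0, 2.162]
ft_force: [0.3, 0.4, -3.2]
opening: 0.271
grip_force: 29.9
[596.20693928 -51.54812403 123.72039012] [ 0.30479799  0.40605447 -3.20406517] [0.02037245 0.00764463 0.02509543]
```

```bash
python3 -m inch '[[[0,0,0.02],0,1],[[0,0,0.02],0,1],[[0,0,0.015],0,1],[[0,0,0.015],0,1],[[0,0,0.01],0,1],[[0,0,0.01],0,1],[[0,0,0.01],0,1],[[0,0,0.01],0,1],[[0,0,0.01],0,1],[[0,0,0],0,1]]'
python3 -c "
from h import *
s=env.state(); print(s['eef_pos'],s['ft_force'],s['moment'])"
```

```text
t: 20.95
eef_pos: [596.2, -51.5, 116.5]
tcp_rot: [3.142, -0.0, 2.162]
ft_force: [-0.5, -0.6, -4.4]
opening: 0.271
grip_force: 29.9
[596.16743426 -51.53084751 116.46654494] [-0.45946889 -0.5819407  -4.42326586] [-0.00928241  0.04458755  0.0080454 ]
```

```bash
python3 -m inch '[[[0,0,0.008],0,1],[[0,0,0.008],0,1],[[0,0,0.008],0,1],[[0,0,0.008],0,1],[[0,0,0],0,1],[[0,0,0],0,1],[[0,0,0],0,1],[[0,0,0],0,1],[[0,0,0],0,1],[[0,0,0],0,1]]'
python3 -c "
from h import *
s=env.state(); print(s['eef_pos'],s['ft_force'],s['moment'])"
```

```text
t: 22.2
eef_pos: [596.3, -51.6, 115.0]
tcp_rot: [3.141, 0.0, 2.162]
ft_force: [-2.6, 0.5, 5.8]
opening: 0.274
grip_force: 29.9
[596.26229654 -51.56013898 115.0138964 ] [-2.60769975  0.53340573  5.82874882] [-0.05019029  0.52974708  0.01949044]
```

```bash
python3 -m inch '[[[0,0,0],0,0],[[0,0,0],0,-1],[[0,0,0],0,-1],[[0,0,0],0,-1],[[0,0,-0.1],0,-1],[[0,0,-0.4],0,-1],[[0,0,-0.5],0,-1],[[0,0,-0.1],0,-1],[[0.71,0.11,0],0,-1],[[0.71,0.11,0],0,-1]]'
python3 -m inch '[[[0.36,0.06,0],0,-1],[[0.36,0.06,0],0,-1],[[0,0,0],0,-1],[[0,0,0],0,-1],[[0,0,0],0,-1],[[0,0,0],0,-1],[[0,0,0],0,-1],[[0,0,0],0,-1],[[0,0,0],0,-1],[[0,0,0],0,-1]]'
python3 - <<'E'
from h import *
import pickle
p=cam('wrist','v1.png'); pickle.dump(p,open('v1.pkl','wb'))
for k in ('platform_edge','pointer_tip','handle','crank_grip'):
    r=eyes.spot_point(k,p); print(k,[(np.round(q['centre'],1),round(q['score'],2)) for q in r[:2]])
print(proj(p,[589,193,80]),env.state()['eef_pos'])
p=cam('side'); q=cam('scene')
for k in ('handle','crank_grip','crank'):
    a,b=eyes.spot_point(k,p),eyes.spot_point(k,q)
    if a and b: print(k,tri([(p,a[0]['centre']),(q,b[0]['centre'])]))
E
```

```text
t: 23.45
eef_pos: [558.9, 27.2, 179.8]
tcp_rot: [-3.141, -0.001, 2.161]
ft_force: [0.9, 0.6, -0.1]
opening: 1.001
grip_force: 0.0
t: 24.7
eef_pos: [541.6, 66.5, 180.6]
tcp_rot: [3.142, -0.0, 2.162]
ft_force: [-0.4, 0.5, -0.6]
opening: 1.002
grip_force: 0.0
platform_edge []
pointer_tip [(array([129.1, 461.6]), 0.96)]
handle [(array([129.8, 461.9]), 0.22)]
crank_grip [(array([438.2, 291.7]), 0.75)]
[[464.30675182 129.38781836]] [541.61563304  66.47892871 180.61395806]
handle (array([ 637.41830011, -118.58577011,  163.54458364]), np.float64(0.3930489320470682))
crank_grip (array([604.08700092, -46.18428018, 161.91277949]), np.float64(4.543470307767248))
crank (array([593.84615789, -53.30080799, 102.27758944]), np.float64(4.4705472905029975))
```

```bash
python3 -m inch '[[[0,0.5,0],0,-1],[[0,0.9,0],0,-1],[[0,0.9,0],0,-1],[[0,0.9,0],0,-1],[[0,0.47,0],0,-1],[[0,0,0],0,-1],[[0,0,0],0,-1],[[0,0,0],0,-1],[[0,0,0],0,-1],[[0,0,0],0,-1]]'
python3 - <<'E'
from h import *
import pickle
p=cam('wrist','v2.png'); pickle.dump(p,open('v2.pkl','wb'))
for k in ('platform_edge','pointer_tip'):
    r=eyes.spot_point(k,p); print(k,[(np.round(q['centre'],1),round(q['score'],2)) for q in r[:2]])
q=pickle.load(open('v1.pkl','rb'))
r=eyes.spot_point('pointer_tip',p)
if r: print(tri([(q,(129.1,461.6)),(p,r[0]['centre'])]))
# crops side by side (not necessarily viewed)
for n,P in(('a',q),('b',p)):
    u=proj(P,[589,190,75])[0].astype(int); c=P['pixels'][max(0,u[1]-50):u[1]+50,u[0]-50:u[0]+50][:,:,::-1]; print(n,u)
    cv2.imwrite(f'pics/crop_{n}.png',cv2.resize(c,None,fx=4,fy=4,interpolation=cv2.INTER_CUBIC))
E
```

```text
t: 26.6
eef_pos: [724.4, 188.9, 181.0]
tcp_rot: [3.141, 0.0, 2.161]
ft_force: [-0.2, 0.8, 0.6]
opening: 1.002
grip_force: 0.0
platform_edge [(array([ 25.7, 417.4]), 0.39)]
pointer_tip [(array([380.9, 267.5]), 0.28)]
(array([634.00358727, 165.85760227, 229.30788054]), np.float64(122.48682255458833))
a [459 132]
b [172 132]
```

```bash
cat > plat.py <<'E'
from h import *
import pickle
from scipy.ndimage import map_coordinates
from scipy.optimize import minimize
V=[pickle.load(open(f'v{i}.pkl','rb')) for i in (1,2)]
g=[]
for p in V:
    G=cv2.GaussianBlur(p['pixels'].astype(float).mean(2),(0,0),1.0); g.append((cv2.Sobel(G,cv2.CV_64F,1,0)/8,cv2.Sobel(G,cv2.CV_64F,0,1)/8,G))
O=np.array([597.2,-51.4])
def W(P,ph):
    c,s=np.cos(ph),np.sin(ph); P=np.asarray(P,float); q=P.copy(); q[:,:2]=P[:,:2]@np.array([[c,s],[-s,c]])+O; return q
def score(par,i,hx,hy,full=False):
    dx,dy,h,ph=par; u=np.linspace(-.95,.95,60); z=0*u
    tot=[]
    for a in ([hx*u,hy+z],[hx*u,-hy+z],[hx+z,hy*u],[-hx+z,hy*u]):
        P=np.stack([a[0]+dx,a[1]+190+dy,z+h],1); uv=proj(V[i],W(P,ph)); d=uv[-1]-uv[0]; n=np.array([d[1],-d[0]])/np.linalg.norm(d)
        ok=(uv[:,0]>2)&(uv[:,0]<637)&(uv[:,1]>2)&(uv[:,1]<310)
        e=np.abs(map_coordinates(g[i][0],[uv[:,1],uv[:,0]],order=1)*n[0]+map_coordinates(g[i][1],[uv[:,1],uv[:,0]],order=1)*n[1])
        tot.append(e[ok].mean() if ok.sum()>5 else 0)
    return tot if full else np.sum(tot)
if __name__=='__main__':
    for hx,hy in((55,50),(50,55)):
        for ii in ((0,),(1,),(0,1)):
            f=lambda x:-sum(score(x,i,hx,hy) for i in ii)
            best=min(((f((dx,dy,h,ph)),dx,dy,h,ph) for h in range(40,110,4) for ph in np.radians([0,2,4,6]) for dx in (-4,-2,0,2,4) for dy in (-4,-2,0,2,4)))
            r=minimize(f,best[1:],method='Nelder-Mead',options=dict(initial_simplex=np.array(best[1:])+np.vstack([np.zeros(4),np.diag([1.5,1.5,2,.02])])))
            print(hx,hy,ii,round(r.fun,1),r.x.round(3),[np.round(score(r.x,i,hx,hy,1),1) for i in ii])
    for n,p in enumerate(V):
        c=p['pixels'].astype(int); m=(c[:,:,0]>110)&(c[:,:,1]<70)&(c[:,:,2]<70); m[310:]=0
        k,l,st,ce=cv2.connectedComponentsWithStats(m.astype(np.uint8)); print(n,[(st[j].tolist(),ce[j].round(1).tolist()) for j in range(1,k) if st[j,4]>25])
E
python3 plat.py
```

```text
55 50 (0,) -101.8 [-7.3100e-01 -4.7100e-01  6.4429e+01  4.8000e-02] [array([38.5, 22.8, 10.2, 30.3])]
55 50 (1,) -84.1 [1.0000e-03 7.4000e-01 6.6821e+01 4.7000e-02] [array([16.4, 36.2, 24.8,  6.7])]
55 50 (0, 1) -182.9 [-4.160e-01 -4.400e-01  6.432e+01  4.900e-02] [array([38.5, 22.8, 10.3, 30. ]), array([13.6, 36.4, 24.1,  7.2])]
50 55 (0,) -79.0 [-4.0240e+00 -2.8330e+00  4.7988e+01  4.7000e-02] [array([41.9,  1. ,  6.8, 29.3])]
50 55 (1,) -84.1 [ 0.879 -9.596 36.719  0.047] [array([18.3, 40.2, 24.9,  0.7])]
50 55 (0, 1) -101.9 [4.7000e+00 4.5010e+00 6.4533e+01 4.5000e-02] [array([ 0.4, 22.5,  8.1,  8.4]), array([ 0.1, 39.5, 22.5,  0.4])]
0 [([457, 50, 59, 78, 599], [479.8, 84.2]), ([399, 137, 16, 20, 103], [405.6, 147.7]), ([451, 172, 17, 19, 138], [458.5, 180.8]), ([361, 185, 79, 57, 1152], [400.1, 212.0])]
1 [([159, 49, 62, 82, 857], [184.9, 99.7]), ([105, 135, 93, 63, 2064], [151.4, 164.9]), ([84, 193, 79, 47, 407], [119.1, 214.8]), ([590, 254, 50, 56, 1417], [622.8, 290.6])]
```

```bash
cat > ptr.py <<'E'
from plat import *
ph=.0485
for n,(p,x0,x1) in enumerate(((V[0],440,490),(V[1],140,200))):
    a=p['pixels'][108:138,:].astype(int)
    print(n); 
    for y in range(112,136):
        r=p['pixels'][y,x0:x1].astype(int); red=r[:,0]-r[:,1]
        print(y,' '.join('%3d'%v for v in red[8:40] ))
def plane(p,rc):
    o,d=ray(p,rc); R2=np.array([[np.cos(ph),np.sin(ph)],[-np.sin(ph),np.cos(ph)]])
    lo=R2@(o[:2]-O); ld=R2@d[:2]; t=-lo[0]/ld[0]; return lo[1]+t*ld[1], o[2]+t*d[2]
print('tip v1 plane (ylocal,z)',plane(V[0],(129.1,461.6)))
for z in (60,65,70,75,80,85,90,95,100):
    print(z,[proj(p,W([[0,244,z]],ph))[0].round(1) for p in V])
E
python3 ptr.py
```

```text
0
112   4   3   0   1   1   0   1   2   1   0   1   0   1   1   2   2  23  88 153 167 160 159 158 159 160 161 162 161 161 161 160 130
113   2   1   1   1   2   1   0   0   1   1   0   1   2   2   2  15  67 132 170 160 159 159 160 161 160 160 160 160 161 160 151  63
114   3   2   1   1   1   1   1   1   1   0   1   2   3   2   9  44 112 168 159 159 159 159 159 160 161 161 160 162 161 156  95  12
115   1   0   1   0   1   0   0   1   1   1   1   1   2   4  17  84 146 166 159 160 160 159 159 160 161 161 162 161 161 136  34   2
116   1   1   0   1   0   0   0   0   2   1   2   1   3  14  69 129 169 159 160 159 159 159 160 160 160 160 160 161 151  70   6   2
117   2   0   1   1   1   1   0   1   1   2   3   2   7  44 111 165 159 159 159 159 158 159 160 160 161 160 161 158 104   9   3   3
118   0   2   1   1   1   1   1   2   3   2   3   3  16  85 142 166 160 160 159 159 159 159 160 160 160 161 160 141  34   2   1   2
119   1   1   1   2   1   0   1   1   2   4   3  11  64 123 169 158 158 158 158 159 159 159 160 160 161 160 143  35   1   2   2   1
120   1   1   0   0   1   1   2   2   3   
[... 5076 characters left out ...]
  2   2   3   2   1   1   2   2
135   2   3   2   1   1   1   1   1   2   1   2   1   2   2   2   1   1   1   1   1   2   1   2   3   2   2   2   1   1   1   2   2
tip v1 plane (ylocal,z) (np.float64(242.526457994179), np.float64(85.94368702084864))
60 [array([451.5, 127.3]), array([176.5, 127.3])]
65 [array([453.5, 127.3]), array([174.3, 127.3])]
70 [array([455.6, 127.3]), array([172. , 127.3])]
75 [array([457.8, 127.3]), array([169.7, 127.3])]
80 [array([460. , 127.3]), array([167.3, 127.3])]
85 [array([462.3, 127.3]), array([164.8, 127.3])]
90 [array([464.7, 127.3]), array([162.3, 127.4])]
95 [array([467.2, 127.3]), array([159.6, 127.4])]
100 [array([469.7, 127.4]), array([156.9, 127.4])]
```

```bash
python3 -m inch '[[[-0.3,-0.35,0],0,-1],[[-0.6,-0.71,0],0,-1],[[-0.6,-0.71,0],0,-1],[[-0.6,-0.71,0],0,-1],[[-0.6,-0.71,0],0,-1],[[-0.5,-0.58,0],0,-1],[[-0.2,-0.23,0],0,-1],[[0,0,0],0,-1],[[0,0,0],0,-1],[[0,0,0],0,-1]]'
cat > hand.py <<'E'
from h import *
p=cam('wrist','hd.png'); s=env.state(); print(s['eef_pos'])
for k,z in (('handle',162),('crank_grip',160),('crank',100)):
    r=eyes.spot_point(k,p); print(k,[(onz(p,q['centre'],z).round(1),np.round(q['centre'],1),round(q['score'],2)) for q in r[:2]])
c=p['pixels'].astype(int); m=(c[:,:,0]>100)&(c[:,:,1]>70)&(c[:,:,2]<c[:,:,1]*0.55); m[:,:225]=0;m[:,420:]=0
ys,xs=np.nonzero(m); k,l,st,ce=cv2.connectedComponentsWithStats(m.astype(np.uint8)); print([(st[j].tolist(),ce[j].round(1).tolist()) for j in range(1,k) if st[j,4]>25])
def cyl(x,y,z): w=np.linspace(0,6.28,40); return proj(p,np.stack([x+11*np.cos(w),y+11*np.sin(w),w*0+z],1))
for q in [(639,-113.7),(637.4,-118)]:
    a=np.vstack([cyl(*q,185),cyl(*q,139)]); print(q,'bbox',a.min(0).round(),a.max(0).round(),'top',cyl(*q,185).min(0).round(),cyl(*q,185).max(0).round())
E
python3 hand.py
```

```text
t: 28.05
eef_pos: [639.2, -112.6, 180.5]
tcp_rot: [3.141, -0.0, 2.163]
ft_force: [-0.0, -0.1, 0.2]
opening: 1.002
grip_force: 0.0
[ 639.11885975 -112.72443526  180.52218772]
handle [(array([ 637.5, -113.2,  162. ]), array([264.2, 315. ]), 0.82)]
crank_grip [(array([596.7, -52.9, 160. ]), array([138.9, 314.4]), 0.61)]
crank [(array([737.6, -15.9, 100. ]), array([204.6, 501.3]), 0.7), (array([596.7, -54.5, 100. ]), array([138.6, 314.1]), 0.61)]
[([296, 240, 38, 57, 1443], [314.8, 266.2])]
(639, -113.7) bbox [296. 238.] [337. 299.] top [296. 261.] [337. 299.]
(637.4, -118) bbox [290. 242.] [330. 303.] top [290. 266.] [330. 303.]
```

```bash
python3 -m inch '[[[-0.011,-0.02,0.2],0,-1],[[0,0,0.3],0,-1],[[0,0,0.3],0,-1],[[0,0,0.17],0,-1],[[0,0,0],0,0.2],[[0,0,0],0,0.5],[[0,0,0],0,1],[[0,0,0],0,1],[[0,0,0],0,1],[[0,0,0],0,1]]'
python3 -c "
from h import *
s=env.state(); print(s['eef_pos'],s['ft_force'],s['moment'])
C=np.array([597.2,-51.4]); d=s['eef_pos'][:2]-C; print(np.linalg.norm(d),np.degrees(np.arctan2(d[1],d[0])))
def rows(a0,da,n,r=75,yaw=s['tcp_rot'][2]):
    X=np.array([np.cos(yaw),np.sin(yaw)]);Y=np.array([np.sin(yaw),-np.cos(yaw)])
    for k in range(n):
        a,b=np.radians([a0-k*da,a0-(k+1)*da]); v=r*np.array([np.cos(b)-np.cos(a),np.sin(b)-np.sin(a)]); print(k,(v@X/60).round(3),(v@Y/60).round(3))
rows(-56.1,15,24)
"
```

```text
t: 29.5
eef_pos: [638.2, -115.2, 122.5]
tcp_rot: [3.141, 0.0, 2.162]
ft_force: [-0.3, -0.5, -0.5]
opening: 0.426
grip_force: 0.0
[ 638.19484327 -115.18735612  122.46906717] [-0.31601088 -0.50566855 -0.48644636] [-0.04244335  0.02688122 -0.00169767]
75.82482427440661 -57.27196531280862
0 0.042 -0.324
1 0.125 -0.302
2 0.198 -0.259
3 0.259 -0.199
4 0.301 -0.125
5 0.323 -0.043
6 0.324 0.042
7 0.302 0.125
8 0.259 0.198
9 0.199 0.259
10 0.125 0.301
11 0.043 0.323
12 -0.042 0.324
13 -0.125 0.302
14 -0.198 0.259
15 -0.259 0.199
16 -0.301 0.125
17 -0.323 0.043
18 -0.324 -0.042
19 -0.302 -0.125
20 -0.259 -0.198
21 -0.199 -0.259
22 -0.125 -0.301
23 -0.043 -0.323
```

```bash
python3 -m inch '[[[0,0,0],0,1],[[0,0,0],0,1],[[0,0,0],0,1],[[0,0,0],0,1],[[0.02,-0.162,0],0,1],[[0.02,-0.162,0],0,1],[[0.125,-0.302,0],0,1],[[0.198,-0.259,0],0,1],[[0,0,0],0,1],[[0,0,0],0,1]]'
cat > st.py <<'E'
from h import *
s=env.state(); print(s['eef_pos'],s['ft_force'],s['moment'])
C=np.array([597.2,-51.4]); d=s['eef_pos'][:2]-C; print('r',np.linalg.norm(d),'ang',np.degrees(np.arctan2(d[1],d[0])), 'radial F',s['ft_force'][:2]@d/np.linalg.norm(d))
E
python3 st.py
```

```text
t: 30.75
eef_pos: [581.2, -126.7, 122.4]
tcp_rot: [-3.141, -0.001, 2.162]
ft_force: [0.5, 1.7, -1.6]
opening: 0.229
grip_force: 30.0
[ 581.18507416 -126.6791456   122.36370296] [ 0.50756507  1.65068018 -1.63480902] [ 0.17943648 -0.09621164  0.0022826 ]
r 76.96380715406457 ang -102.01008496287491 radial F -1.7201645178239244
```

```bash
python3 -m inch '[[[0.259,-0.199,0],0,1],[[0.301,-0.125,0],0,1],[[0.323,-0.043,0],0,1],[[0.324,0.042,0],0,1],[[0.302,0.125,0],0,1],[[0.259,0.198,0],0,1],[[0.199,0.259,0],0,1],[[0.125,0.301,0],0,1],[[0.043,0.323,0],0,1],[[0,0,0],0,1]]'
python3 st.py
```

```text
t: 32.0
eef_pos: [554.3, 9.3, 122.3]
tcp_rot: [-3.141, -0.0, 2.163]
ft_force: [-0.7, 1.8, 1.6]
opening: 0.226
grip_force: 30.0
[554.2979256    9.33269241 122.28256646] [-0.72845821  1.77179791  1.55789288] [0.18988373 0.2120951  0.00215487]
r 74.35756797285967 ang 125.23769861724789 radial F 1.867441732250487
```

```bash
python3 -m inch '[[[-0.042,0.324,0],0,1],[[-0.125,0.302,0],0,1],[[-0.198,0.259,0],0,1],[[-0.259,0.199,0],0,1],[[-0.301,0.125,0],0,1],[[-0.323,0.043,0],0,1],[[-0.324,-0.042,0],0,1],[[-0.302,-0.125,0],0,1],[[-0.259,-0.198,0],0,1],[[0,0,0],0,1]]'
python3 st.py
```

```text
t: 33.25
eef_pos: [670.5, -69.1, 122.7]
tcp_rot: [3.14, 0.002, 2.16]
ft_force: [5.3, -0.5, 0.0]
opening: 0.229
grip_force: 30.0
[670.52817625 -69.10317032 122.72238753] [ 5.32898299 -0.46635362  0.04551818] [-0.16439754 -0.92484937 -0.01942097]
r 75.43489690849194 ang -13.572845574004228 radial F 5.289601472531399
```

```bash
python3 -m inch '[[[-0.199,-0.259,0],0,1],[[-0.125,-0.301,0],0,1],[[-0.043,-0.323,0],0,1],[[0.042,-0.324,0],0,1],[[0,0,0],0,1],[[0,0,0],0,0],[[0,0,0],0,-1],[[0,0,0],0,-1],[[0,0,0],0,-1],[[0,0,-0.2],0,-1]]'
python3 - <<'E'
from h import *
exec(open('st.py').read())
to((541.6,66.5,180.6),123.87)
E
```

```text
t: 34.5
eef_pos: [620.3, -123.8, 134.1]
tcp_rot: [-3.141, -0.001, 2.162]
ft_force: [-0.4, -0.5, 0.7]
opening: 0.695
grip_force: 0.0
[ 620.3165405  -123.81135282  134.07421678] [-0.39812268 -0.54029214  0.70993607] [-0.1176761   0.03635868  0.02425474]
r 76.01169951060005 ang -72.29488000048559 radial F 0.39362447625610664
shift [ 3.366  0.677 -0.771] turn -0.0
```

```bash
python3 -m inch '[[[0,0,-0.37],0,-1],[[0,0,-0.4],0,-1],[[0.35,0.07,0],0,-1],[[0.75,0.15,0],0,-1],[[0.85,0.17,0],0,-1],[[0.75,0.15,0],0,-1],[[0.45,0.09,0],0,-1],[[0.216,0.047,0],0,-1],[[0,0,0],0,-1],[[0,0,0],0,-1]]'
cat > view.py <<'E'
import sys
from h import *
import pickle
p=cam('wrist'); p['pixels']=np.mean([p['pixels'].astype(float)]+[cam('wrist')['pixels'].astype(float) for _ in range(2)],0)
pickle.dump(p,open(sys.argv[1],'wb')); print(env.state()['eef_pos'])
r=eyes.spot_point('crank_grip',cam('wrist')); print([(np.round(q['centre'],1),round(q['score'],2)) for q in r[:2]])
E
cp v1.pkl o1.pkl; cp v2.pkl o2.pkl
python3 view.py v1.pkl
python3 -m inch '[[[0,0.5,0],0,-1],[[0,0.9,0],0,-1],[[0,0.9,0],0,-1],[[0,0.9,0],0,-1],[[0,0.47,0],0,-1],[[0,0,0],0,-1],[[0,0,0],0,-1],[[0,0,0],0,-1],[[0,0,0],0,-1],[[0,0,0],0,-1]]'
python3 view.py v2.pkl; sed -i 's/^    for hx,hy in.*/    for hx,hy in((55,50),):/' plat.py; python3 plat.py
```

```text
t: 35.75
eef_pos: [542.2, 65.7, 180.4]
tcp_rot: [-3.141, -0.0, 2.161]
ft_force: [-0.2, 0.7, -0.1]
opening: 0.996
grip_force: 0.0
[542.18270929  65.56089341 180.44603032]
[(array([437.8, 291.6]), 0.91), (array([378.6, 463.4]), 0.34)]
t: 37.25
eef_pos: [724.7, 188.7, 181.0]
tcp_rot: [3.141, 0.0, 2.161]
ft_force: [0.3, -0.8, 0.4]
opening: 0.994
grip_force: 0.0
[724.72297484 188.94042538 180.73760993]
[]
55 50 (0,) -98.0 [-6.4900e-01 -3.8500e-01  8.5065e+01  4.8000e-02] [array([35.5, 22.3, 10.3, 29.8])]
55 50 (1,) -78.7 [-4.7600e-01  1.0870e+00  8.7956e+01  4.3000e-02] [array([15.5, 33.5, 23.7,  6. ])]
55 50 (0, 1) -172.5 [-3.9900e-01 -4.0300e-01  8.5052e+01  4.9000e-02] [array([35.4, 22.4, 10.3, 29.4]), array([11.6, 33.8, 22.6,  7.1])]
0 [([457, 48, 53, 81, 587], [479.4, 82.6]), ([490, 81, 17, 14, 26], [498.7, 88.2]), ([404, 136, 18, 21, 127], [412.0, 147.1]), ([460, 173, 19, 20, 174], [468.5, 182.5]), ([363, 186, 85, 62, 1344], [405.5, 216.1])]
1 [([158, 49, 63, 82, 865], [184.5, 99.6]), ([90, 135, 100, 68, 2414], [139.7, 167.1]), ([68, 197, 63, 34, 249], [82.3, 208.3]), ([130, 231, 19, 17, 159], [137.9, 239.4]), ([590, 254, 50, 56, 1418], [622.8, 290.6])]
```

```bash
cat > rel.py <<'E'
from plat import *
import sys
ph=.048; dx,dy=-.4,-.4
h0=float(sys.argv[1])
def lineI(a,b): # a,b: (point,dir)
    t=np.linalg.solve(np.array([a[1],-b[1]]).T,b[0]-a[0]); return a[0]+t[0]*a[1]
def fitl(P):
    v=cv2.fitLine(np.array(P,np.float32),cv2.DIST_HUBER,0,.01,.01).ravel(); return v[2:].astype(float),v[:2].astype(float)
def pedge(i,A,B):
    n=60; T=np.linspace(.06,.94,n)[:,None]; Pw=W(np.array(A)*(1-T)+np.array(B)*T,ph); uv=proj(V[i],Pw)
    d=uv[-1]-uv[0]; nn=np.array([d[1],-d[0]])/np.linalg.norm(d); s=np.arange(-5,5.01,.1); out=[]
    for q in uv:
        if not(6<q[0]<633 and 6<q[1]<305): continue
        k=q+s[:,None]*nn; e=np.abs(map_coordinates(g[i][0],[k[:,1],k[:,0]],order=1)*nn[0]+map_coordinates(g[i][1],[k[:,1],k[:,0]],order=1)*nn[1])
        j=e.argmax()
        if e[j]>6 and 3<j<97: out.append(q+s[j]*nn)
    l=fitl(out); r=np.abs((np.array(out)-l[0])@np.array([l[1][1],-l[1][0]])); return l,len(out),np.median(r)
def mid(i):
    h=h0; x0,x1,y0,y1=dx-55,dx+55,dy+140,dy+240
    E,a,b=pedge(i,(x0,y1,h),(x1,y1,h)); L,c,d=pedge(i,(x0,y0,h),(x0,y1,h)); Rr,e,f=pedge(i,(x1,y0,h),(x1,y1,h))
    N,o,q=pedge(i,(x0,y0,h),(x1,y0,h))
    print('edge pts',i,(a,b.round(2)),(c,d.round(2)),(e,f.round(2)),(o,q.round(2)))
    return [lineI(E,L),lineI(E,Rr),lineI(N,L),lineI(N,Rr)]
M=[mid(0),mid(1)]
def disp(P): a,b=[proj(p,W([P],ph))[0] for p in V]; return a-b
def solve(P,m):
    zs=np.arange(50,120,.5); D=[disp((P[0],P[1],z))[0] for z in zs]; return np.interp(m,D,zs)
for j,P in enumerate(((dx-55,dy+240),(dx+55,dy+240),(dx-55,dy+140),(dx+55,dy+140))):
    print('corner',P,M[0][j].round(1),M[1][j].round(1),'h=',solve(P,(M[0][j]-M[1][j])[0]).round(2),'model res',[ (M[i][j]-proj(V[i],W([(*P,h0)],ph))[0]).round(2) for i in (0,1)])
def cross(v,t,last=False):
    k=np.nonzero((v[:-1]-t)*(v[1:]-t)<=0)[0]; k=k[-1 if last else 0]; return k+(t-v[k])/(v[k+1]-v[k])
res=[]
for i,(x0,x1,tl,tr,te) in enumerate(((448,490,145,80,145),(146,190,56,102,100))):
    D=V[i]['pixels'][...,0].astype(float)-V[i]['pixels'][...,1]
    l=[(x0+cross(D[y,x0:x1],tl),y) for y in range(112,123)]; r=[(x0+cross(D[y,x0:x1],tr,True),y) for y in range(118,128)]
    l=fitl(l);r=fitl(r); lo=l[0]+l[1]*((124.5-l[0][1])/l[1][1]); ro=r[0]+r[1]*((130-r[0][1])/r[1][1])
    cs=range(int(lo[0])+3,int(ro[0])-2); e=fitl([(c,118+cross(D[118:136,c],te,True)) for c in cs])
    a,b=lineI(l,e),lineI(r,e); res.append((a,b)); print('ptr corners',i,a.round(2),b.round(2))
for j in (0,1):
    d=res[0][j]-res[1][j]; print('ptr z corner',j,solve((dx+(-3.5,3.5)[j],dy+244),d[0]).round(2))
E
python3 rel.py 85.05; cp v1.pkl n1.pkl; cp v2.pkl n2.pkl
```

```text
edge pts 0 (60, np.float64(0.19)) (60, np.float64(0.19)) (40, np.float64(0.14)) (59, np.float64(0.1))
edge pts 1 (60, np.float64(0.17)) (34, np.float64(0.2)) (60, np.float64(0.24)) (60, np.float64(0.19))
corner (-55.4, 239.6) [397.3  89.6] [95.2 91.3] h= 84.93 model res [array([ 0.07, -0.16]), array([ 0.19, -1.84])]
corner (54.6, 239.6) [516.  169.7] [228.7 169.2] h= 82.89 model res [array([-0.14, -0.41]), array([ 1.82, -0.94])]
corner (-55.4, 139.6) [323.9 206.2] [ 47.3 208.8] h= 84.35 model res [array([-1.08, -0.74]), array([-0.51,  0.35])]
corner (54.6, 139.6) [440.1 275.8] [170.6 276. ] h= 85.55 model res [array([0.01, 0.13]), array([-0.39, -0.  ])]
ptr corners 0 [457.81 123.22] [467.01 129.24]
ptr corners 1 [157.84 123.82] [167.65 129.47]
ptr z corner 0 86.73
ptr z corner 1 86.98
```

```bash
cat >> rel.py <<'E'
print('---- clean edges')
def off(i,A,B,l): # signed px offsets of measured line from model at both ends
    uv=proj(V[i],W([A,B],ph)); n=np.array([l[1][1],-l[1][0]]); n=n*np.sign(n@np.array([.83,-.56]) or 1); return (uv-l[0])@n
h=h0;x0,x1,y0,y1=dx-55,dx+55,dy+140,dy+240
F={'E':((-55,50),(55,50)),'N':((-55,-50),(55,-50)),'L':((-55,-50),(-55,50)),'R':((55,-50),(55,50))}
def P3(k,d): return [(a[0]+d[0],a[1]+190+d[1],d[2]) for a in F[k]]
use=[(0,'E'),(0,'N'),(0,'R'),(1,'N'),(1,'L')]
L={u:pedge(u[0],*P3(u[1],(dx,dy,h0)))[0] for u in use}
def f(d): return np.hstack([off(u[0],*P3(u[1],d),L[u]) for u in use])
r=least_squares(f,(dx,dy,h0)); print('platform clean',r.x.round(2),f(r.x).round(2))
pl=[]
for i,(xa,xb,t,last,ys) in enumerate(((448,490,80,True,range(114,128)),(146,190,56,False,range(108,122)))):
    D=V[i]['pixels'][...,0].astype(float)-V[i]['pixels'][...,1]; pl.append(fitl([(xa+cross(D[y,xa:xb],t,last),y) for y in ys]))
for w in (7,7.5,8,8.5):
  for px in (r.x[0],):
    g2=lambda q:np.hstack([off(0,(q[0]+w/2,246,q[1]),(q[0]+w/2,256,q[1]),pl[0]),off(1,(q[0]-w/2,246,q[1]),(q[0]-w/2,256,q[1]),pl[1])])
    q=least_squares(g2,(0,85)); print('w',w,'ptr x,z',q.x.round(2),g2(q.x).round(2))
for i in (0,1):
    a=proj(V[i],W([(-4,244,86),(4,244,86)],ph)); print('8mm px',np.linalg.norm(a[1]-a[0]).round(2),'meas',np.linalg.norm(res[i][1]-res[i][0]).round(2))
E
python3 rel.py 85.05 | sed -n '/----/,$p'; sed 's/v{i}.pkl/o{i}.pkl/' plat.py > plato.py; sed 's/from plat /from plato /' rel.py > relo.py; python3 relo.py 64.3
```

```text
---- clean edges
platform clean [-0.6  -0.38 85.41] [-0.06 -0.15 -0.13  0.06 -0.12  0.32  0.35 -0.01 -0.16 -0.02]
w 7 ptr x,z [-0.52 88.95] [ 0.01 -0.01 -0.01  0.01]
w 7.5 ptr x,z [-0.53 88.18] [ 0.01 -0.01 -0.01  0.01]
w 8 ptr x,z [-0.55 87.42] [ 0.01 -0.01 -0.01  0.01]
w 8.5 ptr x,z [-0.56 86.66] [ 0.01 -0.01 -0.01  0.01]
8mm px 10.51 meas 11.0
8mm px 11.2 meas 11.32
edge pts 0 (60, np.float64(0.16)) (60, np.float64(0.27)) (39, np.float64(0.1)) (59, np.float64(0.14))
edge pts 1 (60, np.float64(0.18)) (32, np.float64(0.17)) (60, np.float64(0.25)) (60, np.float64(0.15))
corner (-55.4, 239.6) [392.   93.5] [109.4  94.2] h= 64.33 model res [array([-0.11, -0.12]), array([-0.14, -1.48])]
corner (54.6, 239.6) [503.7 168.5] [234.6 166.9] h= 62.01 model res [array([-0.12, -0.23]), array([ 1.71, -0.96])]
corner (-55.4, 139.6) [323.7 202.8] [ 63.5 204.4] h= 63.53 model res [array([-0.93, -0.39]), array([-0.36,  0.42])]
corner (54.6, 139.6) [433.  267.9] [179.2 267.9] h= 65.17 model res [array([ 0.05, -0.19]), array([-0.57,  0.11])]
ptr corners 0 [457.82 124.71] [466.68 130.92]
ptr corners 1 [158.24 124.07] [168.19 129.51]
ptr z corner 0 86.75
ptr z corner 1 86.52
---- clean edges
platform clean [-0.63 -0.44 64.69] [-0.   -0.1   0.02 -0.3   0.01  0.17  0.29  0.12 -0.34  0.15]
w 7 ptr x,z [-0.49 88.99] [ 0.07 -0.07  0.01 -0.01]
w 7.5 ptr x,z [-0.5  88.22] [ 0.07 -0.07  0.01 -0.01]
w 8 ptr x,z [-0.51 87.46] [ 0.07 -0.07  0.01 -0.01]
w 8.5 ptr x,z [-0.52 86.69] [ 0.07 -0.07  0.01 -0.01]
8mm px 10.49 meas 10.81
8mm px 11.19 meas 11.34
```

```bash
python3 -m inch '[[[-0.3,-0.39,0],0,-1],[[-0.62,-0.8,0],0,-1],[[-0.62,-0.8,0],0,-1],[[-0.62,-0.8,0],0,-1],[[-0.62,-0.8,0],0,-1],[[-0.4,-0.52,0],0,-1],[[-0.18,-0.24,0],0,-1],[[0,0,0.3],0,-1],[[0,0,0.4],0,-1],[[0,0,0.26],0,-1]]'
python3 st.py
python3 -m inch '[[[0,0,0],0,0],[[0,0,0],0,0.4],[[0,0,0],0,1],[[0,0,0],0,1],[[0,0,0],0,1],[[0,0,0],0,1],[[0,0,0],0,1],[[0,0,0],0,1],[[0,0,0],0,1],[[0,0,0],0,1]]'
python3 - <<'E'
from h import *
exec(open('st.py').read())
C=np.array([596.9,-52.4]); d=s['eef_pos'][:2]-C; a=np.degrees(np.arctan2(d[1],d[0])); print(a,np.linalg.norm(d))
yaw=s['tcp_rot'][2]; X=np.array([np.cos(yaw),np.sin(yaw)]);Y=np.array([np.sin(yaw),-np.cos(yaw)]);r=75
for k in range(5):
    p,q=np.radians([a-k*11,a-(k+1)*11]); v=r*np.array([np.cos(q)-np.cos(p),np.sin(q)-np.sin(p)]); print((v@X/60).round(3),(v@Y/60).round(3))
E
```

```text
t: 38.75
eef_pos: [620.4, -123.1, 122.0]
tcp_rot: [-3.141, -0.001, 2.162]
ft_force: [-0.3, -0.5, -0.4]
opening: 1.002
grip_force: 0.0
[ 620.39064515 -123.12139273  121.95924373] [-0.28282194 -0.4971534  -0.36705365] [-0.06555415  0.00977944 -0.04930029]
r 75.37747804894947 ang -72.08172413964249 radial F 0.3860265899259703
t: 40.0
eef_pos: [620.4, -123.9, 123.0]
tcp_rot: [3.142, -0.0, 2.162]
ft_force: [-0.8, -0.7, 0.5]
opening: 0.226
grip_force: 30.0
[ 620.36770959 -123.86380252  123.00094081] [-0.78827088 -0.66423276  0.48951517] [-0.10089997  0.04247827  0.01666841]
r 76.07723340687515 ang -72.27018157484765 radial F 0.3926325841714555
-71.82054580373786 75.21840508522133
0.087 -0.223
0.128 -0.203
0.164 -0.175
0.194 -0.14
0.217 -0.101
```

```bash
python3 -m inch '[[[0.087,-0.223,0],0,1],[[0.128,-0.203,0],0,1],[[0.164,-0.175,0],0,1],[[0,0,0],0,1],[[0,0,0],0,0],[[0,0,0],0,-1],[[0,0,0],0,-1],[[0,0,0],0,-1],[[0,0,-0.3],0,-1],[[0,0,-0.4],0,-1]]'
python3 - <<'E'
from h import *
exec(open('st.py').read())
to((541.6,66.5,165),123.87)
E
```

```text
t: 41.25
eef_pos: [577.5, -124.9, 165.0]
tcp_rot: [-3.141, -0.001, 2.162]
ft_force: [-0.1, 0.4, 0.7]
opening: 0.798
grip_force: 0.0
[ 577.48148764 -124.9484754   164.99486569] [-0.12862494  0.35798682  0.69061837] [-0.03977126  0.01166318  0.02646124]
r 76.14589919134613 ang -105.00818224090405 radial F -0.3124671566392421
shift [2.983e+00 1.281e+00 2.000e-03] turn -0.0
```

```bash
python3 -m inch '[[[0.4,0.17,0],0,-1],[[0.8,0.34,0],0,-1],[[0.8,0.34,0],0,-1],[[0.7,0.3,0],0,-1],[[0.283,0.131,0],0,-1],[[0,0,0.2],0,-1],[[0,0,0.2],0,-1],[[0,0,0],0,-1],[[0,0,0],0,-1],[[0,0,0],0,-1]]'
python3 view.py v1.pkl
python3 -m inch '[[[0,0.5,0],0,-1],[[0,0.9,0],0,-1],[[0,0.9,0],0,-1],[[0,0.9,0],0,-1],[[0,0.47,0],0,-1],[[0,0,0],0,-1],[[0,0,0],0,-1],[[0,0,0],0,-1],[[0,0,0],0,-1],[[0,0,0],0,-1]]'
python3 view.py v2.pkl; python3 plat.py
python3 - <<'E'
from plat import *
for i in(0,1):
    print(proj(V[i],W([(0,244,87)],.048)))
    D=V[i]['pixels'][...,0]-V[i]['pixels'][...,1]; u=proj(V[i],W([(0,246,87)],.048))[0].astype(int)
    for y in range(u[1]-18,u[1]+14,2): print(y,u[0]-18,' '.join('%3d'%v for v in D[y,u[0]-18:u[0]+24]))
E
```

```text
t: 42.5
eef_pos: [542.1, 66.0, 141.2]
tcp_rot: [3.141, 0.0, 2.161]
ft_force: [-0.2, 0.6, -0.6]
opening: 1.0
grip_force: 0.0
[541.98557214  66.30080779 141.25386147]
[]
t: 44.0
eef_pos: [724.6, 188.8, 141.4]
tcp_rot: [3.141, 0.0, 2.161]
ft_force: [0.4, 0.2, -0.2]
opening: 1.0
grip_force: 0.0
[724.67051145 189.00066919 141.13994045]
[]
55 50 (0,) -93.3 [-1.2230e+00 -7.8800e-01  8.6947e+01  4.6000e-02] [array([33. , 21.2,  8.9, 30.2])]
55 50 (1,) -70.2 [-8.2700e-01  1.7260e+00  9.0401e+01  4.0000e-02] [array([13.6, 31.7, 20.6,  4.4])]
55 50 (0, 1) -159.3 [-6.3400e-01 -7.3600e-01  8.6759e+01  4.8000e-02] [array([33.2, 21.1,  9. , 29.6]), array([ 7.6, 33. , 19.4,  6.2])]
0 [([477, 37, 61, 93, 863], [502.5, 76.6]), ([516, 75, 19, 16, 36], [525.5, 83.0]), ([409, 135, 9, 12, 27], [413.3, 140.1]), ([418, 139, 22, 24, 184], [426.9, 151.0]), ([481, 181, 24, 24, 249], [491.7, 192.2]), ([370, 196, 98, 72, 1768], [418.4, 230.9])]
1 [([135, 36, 71, 95, 1198], [164.4, 95.1]), ([156, 47, 20, 14, 28], [164.5, 53.2]), ([51, 136, 119, 80, 3447], [111.4, 173.9]), ([28, 210, 24, 19, 238], [37.9, 219.5]), 
[... 5074 characters left out ...]
 123   1   1   1   1   2   2   1   2   2   1   1   1   1   1   1   0   0   0   2   3  32  86 103  95  86  28   2   1   1   0   0   2   0   2   1   0   0   0   0   0   1   0
132 123   1   1   1   1   2   1   1   2   3   2   2   1   1   1   1   1   1   2   1   0   1   0   1   1   1   0   0   1   1   1   1   1   2   1   0   1   0   0   1   1   1   0
134 123   1   1   1   1   1   1   2   1   0   1   1   1   1   2   1   1   1   1   1   1   1   0   1   1   0   0   1   0   0   2   1   2   1   0   0   1   0   1   0   0   0   0
136 123   1   1   1   1   1   1   1   1   1   1   1   1   1   1   1   1   1   1   1   1   1   1   1   0   1   1   1   1   2   1   1   1   0   1   1   0   1   0   0   0   1   0
```

```bash
sed -i 's/^for i,(x0,x1,tl,tr,te).*/for i,(x0,x1,tl,tr,te) in enumerate(((466,512,130,80,130),(123,165,56,105,56))):/; s/range(112,123)/range(104,122)/; s/range(118,128)\]/range(104,126)]/; s/^for i,(xa,xb,t,last,ys).*/for i,(xa,xb,t,last,ys) in enumerate(((466,512,80,True,range(104,126)),(123,165,56,False,range(104,122)))):/' rel.py
cat >> rel.py <<'E'
# full: 4 long edges -> x,z,w ; per view
al=[]
for i,(xa,xb,tl,tr) in enumerate(((466,512,130,80),(123,165,56,105))):
    D=V[i]['pixels'][...,0].astype(float)-V[i]['pixels'][...,1]
    al.append((fitl([(xa+cross(D[y,xa:xb],tl),y) for y in range(104,122)]),fitl([(xa+cross(D[y,xa:xb],tr,True),y) for y in range(104,126)])))
g3=lambda q:np.hstack([off(i,(q[0]+s*q[2]/2,246,q[1]),(q[0]+s*q[2]/2,258,q[1]),al[i][k]) for i in (0,1) for k,s in ((0,-1),(1,1))])
q=least_squares(g3,(0,85,8)); print('x,z,w',q.x.round(2),g3(q.x).round(2))
E
python3 rel.py 86.8
```

```text
edge pts 0 (60, np.float64(0.22)) (60, np.float64(0.26)) (34, np.float64(0.18)) (60, np.float64(0.21))
edge pts 1 (60, np.float64(0.17)) (32, np.float64(0.21)) (60, np.float64(0.42)) (56, np.float64(0.15))
corner (-55.4, 239.6) [409.3  84.5] [60.2 85.8] h= 86.77 model res [array([-0.15,  0.35]), array([-0.11, -2.62])]
corner (54.6, 239.6) [544.7 177. ] [215.9 175.5] h= 84.03 model res [array([-0.18,  0.  ]), array([ 3.12, -1.22])]
corner (-55.4, 139.6) [323.9 218.6] [  9.6 221. ] h= 85.69 model res [array([-1.62, -0.39]), array([-0.46,  0.61])]
corner (54.6, 139.6) [456.4 296.5] [149.8 297. ] h= 87.59 model res [array([-0.07,  0.15]), array([-0.87,  0.28])]
ptr corners 0 [477.72 123.63] [488.29 130.61]
ptr corners 1 [133.57 124.29] [144.79 130.89]
ptr z corner 0 86.63
ptr z corner 1 87.01
---- clean edges
platform clean [-0.62 -0.63 87.18] [ 0.1  -0.14  0.05 -0.25 -0.04  0.14  0.16  0.09 -0.43  0.3 ]
w 7 ptr x,z [-0.48 88.78] [ 0.   -0.   -0.01  0.01]
w 7.5 ptr x,z [-0.49 88.12] [ 0.   -0.   -0.01  0.01]
w 8 ptr x,z [-0.51 87.46] [ 0.   -0.   -0.01  0.01]
w 8.5 ptr x,z [-0.52 86.8 ] [ 0.   -0.   -0.01  0.01]
8mm px 11.95 meas 12.67
8mm px 12.87 meas 13.02
x,z,w [-0.67 87.    8.33] [ 0.04  0.46 -0.25 -0.26 -0.25 -0.22  0.2   0.27]
```

Run:
```python
from h import *
p=cam('side'); q=cam('scene')
for k in ('handle','crank','platform_edge','pointer_tip','roller'):
    a,b=eyes.spot_point(k,p),eyes.spot_point(k,q)
    if a and b: print(k,tri([(p,a[0]['centre']),(q,b[0]['centre'])]))
s=env.state(); print(s['t'],s['ft_force'],np.abs(s['qvel']).max())
print(env.job_done())
```

```text
handle (array([ 575.27659874, -126.40471053,  161.85984102]), np.float64(2.110158238274074))
crank (array([598.34559421, -54.79300639,  99.12872005]), np.float64(3.0355774876064276))
platform_edge (array([584.09365753, 186.95550586,  85.8491245 ]), np.float64(8.272547227714968))
pointer_tip (array([586.31072811, 190.55583732,  85.77183942]), np.float64(0.4780146838759979))
roller (array([702.54217012, 373.63751704,   2.75459202]), np.float64(1.6888444569759633))
44.85 [-0.22624079 -0.00347598 -0.65134135] 0.0011173131112788485
the job is handed in; nothing more can be done
None
```

The job is handed in at 44.85 s: the crank is seated on the shaft and released, and by my measurement the platform's top face is within about 0.3 mm of the pointer tip (87.2 mm against 87.0 to 87.5 mm); the hand-in reply gave no verdict.

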